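# Draw out the sample tray with the pull hook and prove its stop

### The arm

A 6-joint arm with a two-finger parallel gripper is mounted at the origin on the work surface. World frame = base frame: x ahead of the robot, y to its left, z up, the work surface at z = 0. Lengths are in m, angles in rad, forces in N, time in s.
With the tool pointing down it reaches from about 0.25 to 0.775 m from the base axis. Payload 8.9 kg.
Tool frame: the origin (TCP) lies midway between the tips of the shut fingers; the grasp point (between the pads) lies 19 mm behind it (arm.hold_point_z is the distance from the TCP to the grasp point, in m); z points along the fingers, y is the line along which they close (so a half turn about z gives the same grasp; the last joint's range is limited). The gripper opens to 85 mm and grips with 20 to 120 N. Pads are 22 mm wide; open, the fingers measure 114 mm over their backs; the gripper's body (76 mm by 85 mm) begins 54 mm behind the grasp point. The pads swing forward as they close: fully open they stand 13 mm farther back than shut.
Start: joints at [-1.379, 0.291, -0.153, 1.127, 0, 1.431], TCP at [0.171, -0.497, 0.231] pointing down, gripper open.
Joint ranges: [-2.52, 2.52], [-0.91, 1.74], [-1.3, 1.37], [-1.96, 2.02], [-1.52, 1.47], [-3.14, 3.14]. Speed limits (rad/s): [2.22, 2.22, 2.79, 3.14, 3.14, 3.14].

### API

Orientations are given as a unit quaternion [x, y, z, w].
In Python, from workcell import readout, read_camera, camera_info, workorder, arm gives the robot as it stands.
- The arm moves only by the shell command python3 -m inch 'ROWS' [FORCE]. ROWS is JSON, one flat list of numbers, 7 for each row, row after row: the turn, a rotation vector about the tool's x, y, z in degrees, then the shift along the tool's x, y, z in mm, then the closure, from 0 (fully open) to 1 (shut). In form: [rx, ry, rz, x, y, z, jaw, rx, ry, rz, x, y, z, jaw, ...]. A call has 1 to 10 rows; each row is the pose to reach, as a shift and turn from the pose commanded when the call began, along the tool's axes at that moment; what a row does not reach only later rows make up. A row lasts 1/8 s, in which the tool goes at most 62.5 mm and 10.7 degrees, less where a joint would pass 70% of its speed; a pose out of reach is approached as far as the arm can. A call with a gripper value outside its range is refused whole. The fingers move at their own pace and stop on an object; FORCE is the grip in N (left out, the last holds). Time passes only in rows, so rows that repeat a pose let the fingers close. It gives the time, the measured TCP pose, the force, the opening and the grip force at its end, in the units of the state.
- readout.sense(): the state, without advancing time (a new reading comes with each control period).
- read_camera(name): name is "scene" or "top" or "wrist"; returns (picture, depth): 384x512x3 uint8, red, green, blue; 384x512 float32, m along the optical axis (not along the pixel's ray), 0 where there is no reading.
- camera_info(name): a dict with "fx", "fy", "cx", "cy" (pixels), "rvec" (rotation vector, rad) and "tvec" (3), from world to camera coordinates, as OpenCV has them; the wrist camera has in their place "hand_eye" (4x4, takes a point from camera to tool coordinates, whose origin is the TCP and whose axes are the flange's). Camera axes: x right, y down, z forward; pixel columns grow to the right and rows downward; lengths in m; the calibration is good to about 2 mm. A picture is of the moment at which its call begins: read the wrist's pose just before it. camera_info takes no time and is no camera call.
- workorder.finish_job(): hands the job in; it is judged then, once.
The state is a dict: "time_s": time; "q": joint angles; "joint_vel": joint speeds; "joint_torque": joint torques, N m; "ee_pos": TCP position; "tool_rot": TCP orientation; "contact_force": force on the tool from outside, world axes, zero at the start; "moment": the same for the moment, N m; "grip_width": opening from 0.0 (shut) to 1.0 (fully open); "grip_force": force on a finger pad.
Only numpy, scipy, OpenCV 4.12 (cv2) and the standard library are available. Lean on these libraries where they do the work, as an engineer would, in place of code of your own. Each camera call takes 0.05 s, during which the arm holds its last target. There are 200 camera calls.

### The job

Take the orange-handled pull hook from its green cradle, put its steel tip down through the finger hole in the yellow tab of the blue sample tray, and with the hook alone gently draw the tray all the way out to its stop. Keep a steady pull of about 15 N on the stop for a second to prove that it holds, never loading the tray with more than 25 N at any time. Then unhook without pushing the tray back, return the hook to its cradle as it lay, and leave the other things on the bench where they are.

Things in the scene. Friction and masses are not known exactly. Their poses are not given: they have to be found in the camera images.
- hook_grip (a point): centre of the pull hook's orange handle, a bar 90 mm long (x -55 to +35 mm from here), 18 wide (y), 22 high (z); grip across y from above. A 7 mm thick round steel shank runs from its +x end to x = +60 mm (centre line), turns straight down and ends in a toe pointing back in -x, lowest point 45 mm below here. x along the handle to the shank, z up as it lies. About 0.14 kg.
- hook_tip (a point): point on the toe at the foot of the shank, at its -x face: 56.5 mm in +x of hook_grip and 41.5 mm lower, same axes. Toe and shank together cover x from -5 to +7 mm of this point, 7 mm thick. The toe stands 5 mm out from the shank and catches under the tab while the shank bears on the hole's edge: ease the pull off, then move the hook about 10 mm further towards the cabinet before lifting it out.
- cradle_seat (a point): where the handle's centre lies when the hook hangs in the fixed green cradle, 61 mm above the bench; x along the handle to the shank, z up. Handle rests 50 mm above the bench on two posts (12 mm long in x, centred at x -47 and +28 mm) between flared cheeks 11 mm high with about 3 mm play each side. Between the posts it is free for fingers down to the 10 mm base plate (140 x 70 mm).
- tray_hole (a point): centre of the square 24 x 24 mm finger hole at the upper face of the tray's yellow tab, 62 mm above the bench. Hole goes straight down through the 5 mm tab; below is free space to the bench. Tab: 27 mm from the hole in -x, 60 mm wide; the tray's blue front panel begins 26 mm in +x of the hole. x points into the cabinet (the tray is drawn out in -x), z up; moves with the tray.
- cabinet: grey sample cabinet fixed to the bench, 200 mm deep (x), 180 wide (y), 85 high; origin at the centre of its underside, x away from its open front. With the tray fully in, the hole is 132 mm in front of the origin (-x). The tray starts 0 to 50 mm out; its stop is 80 to 105 mm out, differently each time, found only by feel; the stop's rubber gives 1 mm per 5 N. Drag about 3 N plus 40 N per m/s; it stays where it is left.
- ring_a: bystander, to be left alone: loose steel ring on the cabinet's roof, 60 mm across, 18 mm high
- ring_b: bystander, to be left alone: loose steel ring on the cabinet's roof, 60 mm across, 18 mm high
- ring_c: bystander, to be left alone: loose steel ring on the bench, 60 mm across, 18 mm high
- tape_roll: bystander, to be left alone: clear tape roll lying flat, 100 mm across, 48 mm high
- bottle: bystander, to be left alone: white bottle, 60 mm across, 170 mm high
- carton: bystander, to be left alone: cardboard carton 120 x 90 x 60 mm
- mug: bystander, to be left alone: blue mug, 76 mm across, 90 mm high
- screwdriver: bystander, to be left alone: screwdriver lying on the bench
Mind the look-alikes: they are no part of the job. Of the things shaped like the part that bears hook_grip, the orange one is meant. Leave any red look-alike of the part that bears cradle_seat alone.

How it is judged:
On the way, in this order (a step that is already met when the one before it is completed fails the run):
1. the hook's tip is down through the tab's finger hole, the tray still in (drawn out by less than 60 mm) (horizontal distance between hook_tip and tray_hole below 0.018 m and z of hook_tip in the frame of tray_hole below -0.006 m and x of tray_hole in the frame of cabinet above -0.192 m), for 0.1 s.
2. the tray is drawn out by more than 70 mm and stands still against its stop while the hook pulls it with more than 10 N for 0.6 s (horizontal distance between hook_tip and tray_hole below 0.018 m and z of hook_tip in the frame of tray_hole below -0.006 m and x of tray_hole in the frame of cabinet below -0.202 m and linear speed of tray below 0.01 m/s and contact force between hook and tray above 10 N), for 0.6 s.
At the end, for the whole second after the job is handed in: the tray is still and stays within 8 mm of its stop; the hook is back in its cradle the way round it lay, its handle's centre within 12 mm of the seat horizontally and 5 mm in height, level and in line within about 0.12 rad, at rest (value of joint tray above 0.072 m and linear speed of tray below 0.005 m/s and horizontal distance between hook_grip and cradle_seat below 0.012 m and z of hook_grip in the frame of cradle_seat between -0.005 and 0.005 m and x of hook_tip in the frame of cradle_seat above 0.045 m and angle between the x axis of hook_grip and the x axis of cradle_seat, either way round below 0.15 rad and angle between hook_grip's own z axis and vertical below 0.12 rad and linear speed of hook below 0.02 m/s); the robot touches nothing.
It fails at once if the hook or anything else loads the tray with more than 25 N (contact force between tray and anything else above 25 N).
It fails at once if the robot itself touches the tray (only the hook may) (contact force between any of the fingers, the arm and tray above 0.5 N).
It fails at once if another thing is moved by more than 30 mm (distance of any of ring_a, ring_b, ring_c, tape_roll, bottle, carton, mug, screwdriver from where it was at the start of the episode above 0.03 m).
It also fails if it takes over 72 s, if anything falls off the work surface, if the arm or the gripper's body presses on something with over 40 N, if the wrist force passes 120 N, or if a joint passes its speed limit or range.

## Working session

There is one attempt and no reset: what is moved stays moved. The work goes in short steps, Python scripts to look and compute and a shell command to move; the robot and the scene stay as the last step left them, time stands still between calls to the robot, and variables do not carry over. Pictures are saved under pics/ and viewed, at most 10 in all, crops included, and the job is handed in when it is done.

```bash
mkdir -p pics; ls; python3 - <<'E'
from workcell import readout, read_camera, camera_info, arm
import cv2,numpy as np
print(readout.sense()); print(arm.hold_point_z)
for n in ["scene","top","wrist"]:
    p,d=read_camera(n); cv2.imwrite(f"pics/{n}0.png",p[:,:,::-1]); np.savez(f"{n}0.npz",p=p,d=d)
    print(n,camera_info(n))
E
```

```text
pics
{'time_s': 0.0, 'q': array([-1.37928261e+00,  2.91256677e-01, -1.54161602e-01,  1.12667498e+00,
       -5.91663752e-06,  1.43147933e+00]), 'joint_vel': array([ 7.17865991e-04, -5.18765665e-04,  1.90956669e-03,  8.99512105e-05,
       -2.52347424e-04, -4.23240419e-04]), 'joint_torque': array([ 4.73184573e-04, -5.37137997e+01,  3.31376266e+01,  1.56797783e-02,
       -2.70142000e-04,  9.21587286e-06]), 'ee_pos': array([ 0.17044271, -0.49609073,  0.23073139]), 'tool_rot': array([ 9.86349840e-01,  1.64661998e-01, -1.98792254e-05, -6.48165528e-04]), 'contact_force': array([ 1.099472  , -0.43507882,  0.3642949 ]), 'moment': array([-0.00793584,  0.03382463, -0.00271945]), 'grip_force': 0.0, 'grip_width': 1.002294204089978}
0.0187
scene {'fx': 495.6528528837396, 'fy': 495.6528528837396, 'cx': 252.11799816030396, 'cy': 185.73956526008348, 'rvec': array([ 0.99046833,  2.39076265, -1.07308035]), 'tvec': array([ 0.43254779, -0.18913574,  1.74179247])}
top {'fx': 462.02421211613967, 'fy': 462.02421211613967, 'cx': 257.2420317143918, 'cy': 187.28967497424705, 'rvec': array([ 2.15838918, -2.19513002,  0.11587938]), 'tvec': array([-0.01126273,  0.56572214,  1.41696574])}
wrist {'fx': 274.871639645052, 'fy': 274.871639645052, 'cx': 259.23866993627246, 'cy': 189.0314522202775, 'hand_eye': array([[-9.24046921e-04, -9.49891839e-01, -3.12577416e-01,
         8.05402596e-02],
       [ 9.99999557e-01, -8.22421666e-04, -4.56958425e-04,
         2.81713505e-04],
       [ 1.76990640e-04, -3.12577700e-01,  9.49892178e-01,
        -1.44589435e-01],
       [ 0.00000000e+00,  0.00000000e+00,  0.00000000e+00,
         1.00000000e+00]])}
```

View pics/top0.png

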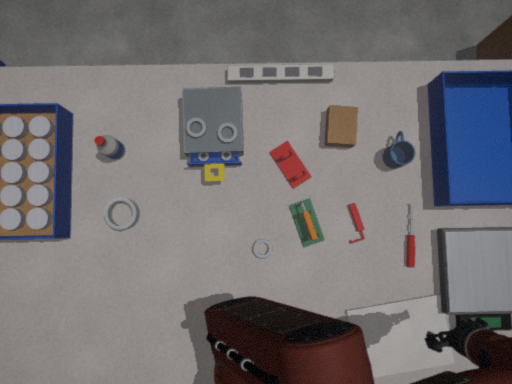

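View pics/scene0.png

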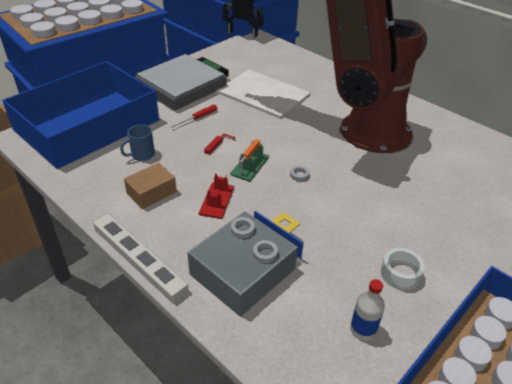

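The top view shows the orange hook at (310,228) in the green cradle (307,222). The look-alikes are the red hook at (355,218), the red cradle at (290,165) and the screwdriver at (411,250). The yellow tab is at (214,173), with the cabinet at (212,120). By the description I choose orange and green, and check them in a crop.

```bash
cat > h.py <<'E'
import numpy as np,cv2
from scipy.spatial.transform import Rotation as R
from workcell import camera_info, readout, read_camera
def cam(n,s=None):
    c=camera_info(n)
    K=(c['fx'],c['fy'],c['cx'],c['cy'])
    if n=='wrist':
        s=s or readout.sense(); T=np.eye(4); T[:3,:3]=R.from_quat(s['tool_rot']).as_matrix(); T[:3,3]=s['ee_pos']
        M=T@c['hand_eye']; return K,M[:3,:3],M[:3,3]
    r=R.from_rotvec(c['rvec']).as_matrix(); return K,r.T,-r.T@c['tvec']
def plane(C,uv,z):
    K,Rm,o=C; uv=np.atleast_2d(uv).astype(float)
    d=np.c_[(uv[:,0]-K[2])/K[0],(uv[:,1]-K[3])/K[1],np.ones(len(uv))]@Rm.T
    return o+d*((z-o[2])/d[:,2])[:,None]
def cloud(C,d):
    K,Rm,o=C; v,u=np.mgrid[:d.shape[0],:d.shape[1]]
    return np.stack([(u-K[2])/K[0]*d,(v-K[3])/K[1]*d,d],-1)@Rm.T+o
def hsv(p,lo,hi):
    return cv2.inRange(cv2.cvtColor(p,cv2.COLOR_RGB2HSV),lo,hi)
def rect(C,m,z):
    # largest blob, minAreaRect on plane z
    cs,_=cv2.findContours(m,cv2.RETR_EXTERNAL,cv2.CHAIN_APPROX_NONE); c=max(cs,key=cv2.contourArea)
    P=plane(C,c[:,0],z)[:,:2]; return cv2.minAreaRect((P*1000).astype(np.float32)),c
E
python3 - <<'E'
from h import *
f=np.load('top0.npz');p,d=f['p'],f['d'];C=cam('top')
for n,lo,hi,z in [('orange',(8,170,120),(20,255,255),.072),('yellow',(24,150,120),(34,255,255),.062),('green',(55,90,40),(90,255,255),.010)]:
    m=hsv(p,lo,hi);m[:, :150]=0;m[260:]=0
    r,c=rect(C,m,z);X=cloud(C,d)
    mm=m>0; print(n,r,mm.sum(),'depth z med',np.median(X[mm][:,2]))
    if n=='yellow':
        x,y,w,h=cv2.boundingRect(c); sub=255-m[y:y+h,x:x+w]; cs,_=cv2.findContours(m,cv2.RETR_CCOMP,cv2.CHAIN_APPROX_NONE)
        for k in cs: print(len(k),cv2.minAreaRect((plane(C,k[:,0],z)[:,:2]*1000).astype(np.float32)))
X=cloud(C,d); g=(abs(X[...,2]-.085)<.008); g[:, :170]=0;g[:,255:]=0;g[:75]=0;g[170:]=0
g=cv2.morphologyEx(g.astype(np.uint8),cv2.MORPH_OPEN,np.ones((3,3)))
print('cab',rect(C,g,.085)[0])
cv2.imwrite('pics/crop1.png',np.hstack([cv2.resize(p[185:260,275:375],None,fx=4,fy=4,interpolation=2),cv2.resize(p[130:205,170:270],None,fx=4,fy=4,interpolation=2)])[:,:,::-1])
E
```

```text
orange ((445.5813903808594, -176.61483764648438), (83.24398803710938, 16.220693588256836), 17.99388313293457) 135 depth z med 0.07311790988456046
yellow ((611.2532348632812, 111.00244140625), (55.073001861572266, 49.47468185424805), 89.41548919677734) 238 depth z med 0.06244751660254899
65 ((611.2532348632812, 111.00244140625), (55.073001861572266, 49.47468185424805), 89.41548919677734)
32 ((611.2875366210938, 110.97480010986328), (30.57027244567871, 30.880123138427734), 89.46316528320312)
green ((397.92669677734375, -191.43202209472656), (13.331949234008789, 59.766719818115234), 22.37929344177246) 110 depth z med 0.010652308955285683
cab ((770.0997924804688, 112.27337646484375), (179.15049743652344, 201.0737762451172), 89.89163208007812)
```

View pics/crop1.png

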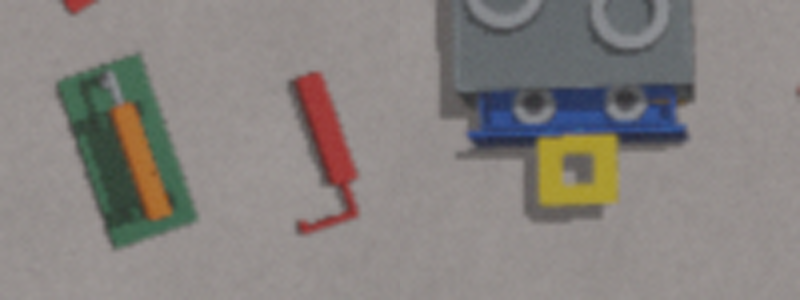

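The crop confirms the orange hook in the green cradle, with its steel shank at the upper end (+x world, yaw about 18°). The tray is about 27 mm out, with its hole near (0.611, 0.111). I move above the hook for a close look.

```bash
python3 -m inch '[0,0,0,45,-25,0,0, 0,0,0,95,-53,0,0, 0,0,0,145,-81,0,0, 0,0,0,195,-109,0,0, 0,0,0,245,-137,0,0, 0,0,0,295,-165,0,0, 0,0,0,340,-190,0,0, 0,0,0,374,-210,0,0, 0,0,0,374,-210,0,0, 0,0,0,374,-210,0,0]' 30
python3 - <<'E'
from h import *
s=readout.sense();C=cam('wrist',s);p,d=read_camera('wrist');X=cloud(C,d)
cv2.imwrite('pics/w1.png',p[:,:,::-1])
m=hsv(p,(6,150,60),(20,255,255)); mm=m>0
print(s['ee_pos'],s['tool_rot'],rect(C,m,.072)[0],np.median(X[mm][:,2]),np.percentile(X[mm][:,2],[5,95]))
t=mm&(abs(X[...,2]-.072)<.003); r=cv2.minAreaRect((X[t][:,:2]*1000).astype(np.float32)); print('top cloud',r,t.sum())
m=hsv(p,(55,90,30),(90,255,255));mm=m>0; print('green low',cv2.minAreaRect((X[mm&(abs(X[...,2]-.01)<.004)][:,:2]*1000).astype(np.float32)))
E
```

```text
time_s: 1.4
ee_pos: [0.4557, -0.1765, 0.2311]
tool_rot: [0.986, 0.165, -0.0, -0.0]
contact_force: [-0.0, -0.0, 0.7]
grip_width: 1.001
grip_force: 0.0
[ 0.45569417 -0.17650277  0.23110308] [ 9.86313078e-01  1.64882981e-01 -3.36388585e-04 -4.90050322e-05] ((447.2845458984375, -175.28810119628906), (89.78250885009766, 17.703388214111328), 17.923297882080078) 0.07391205526124467 [0.07200885 0.07520901]
top cloud ((446.9335021972656, -175.96632385253906), (87.58899688720703, 16.787696838378906), 18.144895553588867) 1010
green low ((455.98333740234375, -172.33871459960938), (136.76751708984375, 67.73090362548828), 17.853107452392578)
```

View pics/w1.png

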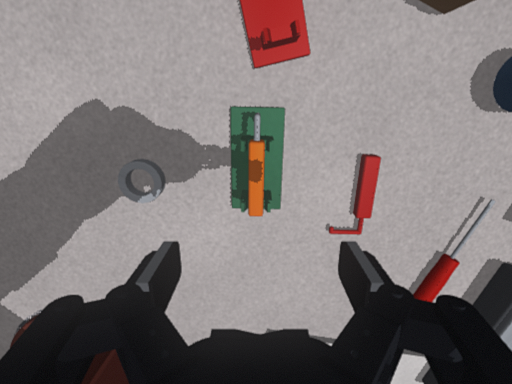

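Handle measures 89.8 × 17.7 mm at 0.072–0.074 m height, matching the given size. Yaw is 18.0° and the grip is at about (0.4566, −0.1725). In the wrist picture the hook is at (257,175) and the shank at (257,125). I descend and grip 5 mm behind the handle's centre.

```bash
python3 -m inch '[0,0,1,-3,-3.5,40,0, 0,0,1,-3,-3.5,90,0, 0,0,1,-3,-3.5,140,0, 0,0,1,-3,-3.5,175,0, 0,0,1,-3,-3.5,189,0, 0,0,1,-3,-3.5,189,0, 0,0,1,-3,-3.5,189,1, 0,0,1,-3,-3.5,189,1, 0,0,1,-3,-3.5,189,1, 0,0,1,-3,-3.5,189,1]' 30
python3 - <<'E'
from h import *
s=readout.sense();print(s['ee_pos'],s['tool_rot'],s['contact_force'],s['moment'])
E
```

```text
time_s: 2.7
ee_pos: [0.4524, -0.1742, 0.0428]
tool_rot: [0.988, 0.156, 0.0, 0.0]
contact_force: [-1.1, 0.9, 4.8]
grip_width: 0.206
grip_force: 30.1
[ 0.45236654 -0.17420029  0.04280001] [9.87743705e-01 1.56084014e-01 3.13366058e-04 2.34027885e-04] [-1.05546733  0.87562761  4.83499018] [ 0.20566605  0.35801173 -0.03057426]
```

```bash
python3 -m inch '[0,0,0,0,0,0,1, 0,0,0,0,0,0,1, 0,0,0,0,0,-10,1, 0,0,0,0,0,-30,1, 0,0,0,0,0,-60,1, 0,0,0,0,0,-90,1, 0,0,0,0,0,-110,1, 0,0,0,0,0,-110,1]' 120
python3 -m inch '[0,0,3,20,-35,0,1, 0,0,6,40,-70,0,1, 0,0,9,60,-106,0,1, 0,0,12,80,-142,0,1, 0,0,15,100,-178,0,1, 0,0,18,120,-213,0,1, 0,0,18,135,-240,0,1, 0,0,18,142.5,-253.5,0,1, 0,0,18,142.5,-253.5,0,1, 0,0,18,142.5,-253.5,0,1]' 120
python3 - <<'E'
from h import *
s=readout.sense();C=cam('wrist',s);p,d=read_camera('wrist');X=cloud(C,d);np.savez('w2.npz',p=p,d=d)
cv2.imwrite('pics/w2.png',p[:,:,::-1])
print(s['ee_pos'],s['tool_rot'],s['contact_force'],s['moment'])
m=hsv(p,(22,130,60),(36,255,255))
cs,_=cv2.findContours(m,cv2.RETR_CCOMP,cv2.CHAIN_APPROX_NONE)
for k in cs:
    if len(k)>25: print(len(k),cv2.boundingRect(k),cv2.minAreaRect((plane(C,k[:,0],.062)[:,:2]*1000).astype(np.float32)))
m=hsv(p,(6,150,60),(20,255,255)); print('handle',cv2.boundingRect(m), 'z',np.percentile(X[m>0][:,2],[10,50,90]))
E
```

```text
time_s: 3.7
ee_pos: [0.4529, -0.1745, 0.1537]
tool_rot: [0.988, 0.156, 0.001, 0.001]
contact_force: [0.3, -0.5, -2.4]
grip_width: 0.187
grip_force: 117.2
time_s: 4.95
ee_pos: [0.5098, 0.0906, 0.1521]
tool_rot: [1.0, 0.013, -0.0, -0.008]
contact_force: [0.9, -0.2, -2.0]
grip_width: 0.186
grip_force: 117.4
[0.50979003 0.0906081  0.15214439] [ 9.99883849e-01  1.28792137e-02 -4.36461873e-04 -8.13785268e-03] [ 0.91925918 -0.16457521 -1.95932848] [ 0.04245841  0.00426568 -0.07078709]
295 (197, 30, 80, 74) ((612.688232421875, 111.89447784423828), (52.776947021484375, 60.379146575927734), 1.2256615161895752)
126 (222, 50, 32, 36) ((612.7901000976562, 111.89369201660156), (25.394859313964844, 24.788543701171875), 1.0151351690292358)
handle (241, 0, 83, 335) z [0.1815932  0.18293171 0.18374529]
```

View pics/w2.png

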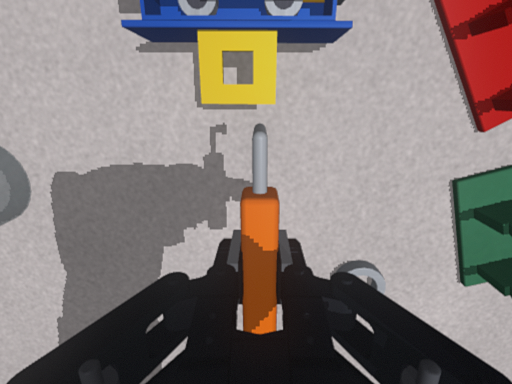

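The hook is held level; shank foot at (260,130), tab hole at (238,68). The arm stopped short in y, so I settle and measure again.

```bash
python3 -m inch '[0,0,0,0,0,0,1, 0,0,0,0,0,0,1]'
cat > m.py <<'E'
from h import *
s=readout.sense();C=cam('wrist',s);p,d=read_camera('wrist');X=cloud(C,d);np.savez('w3.npz',p=p,d=d)
print(s['ee_pos'],R.from_quat(s['tool_rot']).as_matrix().round(4).tolist(),s['contact_force'].round(2))
m=hsv(p,(22,130,60),(36,255,255))
cs,_=cv2.findContours(m,cv2.RETR_CCOMP,cv2.CHAIN_APPROX_NONE)
for k in cs:
    if len(k)>25: print(len(k),cv2.boundingRect(k),cv2.minAreaRect((plane(C,k[:,0],.062)[:,:2]*1000).astype(np.float32)))
m=hsv(p,(6,150,60),(20,255,255))>0; Y=(X-s['ee_pos'])@R.from_quat(s['tool_rot']).as_matrix()*1000
t=m&(abs(Y[...,2]+30)<5); print('handle top in tool frame: x,y,z pct',np.percentile(Y[t],[2,50,98],axis=0).round(1).tolist(),np.polyfit(Y[t][:,0],Y[t][:,2],1),np.polyfit(Y[t][:,0],Y[t][:,1],1))
E
python3 m.py
```

```text
time_s: 5.25
ee_pos: [0.51, 0.0913, 0.1524]
tool_rot: [1.0, 0.013, -0.0, -0.008]
contact_force: [1.1, -0.1, -1.2]
grip_width: 0.191
grip_force: 117.4
[0.5099918  0.09128904 0.15240522] [[0.9996, 0.0265, -0.0005], [0.0265, -0.9995, 0.0166], [-0.0001, -0.0166, -0.9999]] [ 1.13 -0.12 -1.22]
294 (199, 30, 79, 75) ((612.6495971679688, 111.93778991699219), (53.430843353271484, 60.259315490722656), 0.762265682220459)
125 (223, 51, 32, 35) ((612.7255249023438, 111.91651153564453), (24.63425636291504, 24.896987915039062), 1.3209929466247559)
handle top in tool frame: x,y,z pct [[-34.1, -7.9, -32.0], [7.6, -0.0, -30.8], [38.0, 8.2, -28.1]] [ 1.07899874e-02 -3.07321959e+01] [0.0011966  0.09736923]
```

```bash
python3 -m inch '[-0.5,0,0.7,13,-6,0,1, -0.95,0,1.5,28,-13,0,1, -0.95,0,1.5,38,-18,0,1, -0.95,0,1.5,40.7,-19.5,0.3,1, -0.95,0,1.5,40.7,-19.5,0.3,1, -0.95,0,1.5,40.7,-19.5,0.3,1]'
python3 m.py
```

```text
time_s: 6.05
ee_pos: [0.5502, 0.0939, 0.1523]
tool_rot: [1.0, 0.015, -0.001, -0.008]
contact_force: [-0.8, 0.1, -1.0]
grip_width: 0.19
grip_force: 117.4
[0.55024021 0.09389204 0.15226408] [[0.9996, 0.0297, -0.0016], [0.0297, -0.9994, 0.0158], [-0.0011, -0.0159, -0.9999]] [-0.84  0.14 -0.99]
405 (204, 87, 76, 67) ((612.3817138671875, 111.79131317138672), (52.740543365478516, 60.48470687866211), 0.8613041639328003)
handle top in tool frame: x,y,z pct [[-34.3, -7.9, -32.0], [7.5, -0.0, -30.8], [38.0, 8.2, -28.1]] [ 1.02606470e-02 -3.07281074e+01] [0.00068227 0.09245998]
```

```bash
python3 - <<'E'
from h import *
s=readout.sense();print(s['q'].round(3),s['ee_pos'])
E
```

```text
[ 0.029  0.408 -0.198  0.966  0.016  3.141] [0.55030485 0.09391825 0.15235477]
```

Joint 6 is at its +3.14 limit, which blocks yaw 0 here. A hook yaw of about 6° is reachable and harmless (round shank on the edge), so I use that.

```bash
cat > g.py <<'E'
import sys
from h import *
x,y,z,yaw=map(float,sys.argv[1:5]); s=readout.sense(); Rc=R.from_quat(s['tool_rot'])
a=np.radians(yaw);Rt=R.from_matrix([[np.cos(a),np.sin(a),0],[np.sin(a),-np.cos(a),0],[0,0,-1]])
print('rot',(Rc.inv()*Rt).as_rotvec(degrees=True).round(2),'shift',Rc.inv().apply(np.array([x,y,z])-s['ee_pos']*1000).round(2))
E
python3 g.py 550.4 105.5 152 6
```

```text
rot [-0.91  0.02 -4.3 ] shift [  0.44 -11.57   0.54]
```

```bash
python3 -m inch '[-0.5,0,-2,0,-5,0,1, -0.9,0,-4.3,0.4,-11.5,0.5,1, -0.9,0,-4.3,0.4,-11.5,0.5,1, -0.9,0,-4.3,0.4,-11.5,0.5,1, -0.9,0,-4.3,0.4,-11.5,0.5,1]'
python3 m.py; python3 g.py 550.4 105.5 67 6; python3 - <<'E'
from h import *
print(readout.sense()['q'].round(3)); p,d=read_camera('scene');cv2.imwrite('pics/s2.png',cv2.resize(p[150:290,180:360],None,fx=4,fy=4,interpolation=2)[:,:,::-1])
f=np.load('w3.npz')['p'];cv2.imwrite('pics/w3.png',f[60:220,160:360,::-1].repeat(3,0).repeat(3,1))
E
```

```text
time_s: 6.72
ee_pos: [0.5507, 0.1053, 0.152]
tool_rot: [0.999, 0.052, -0.0, -0.0]
contact_force: [-0.4, -0.2, -2.0]
grip_width: 0.186
grip_force: 117.4
[0.55073777 0.10530477 0.15202569] [[0.9945, 0.1043, -0.0], [0.1043, -0.9945, 0.0002], [-0.0, -0.0002, -1.0]] [-0.44 -0.15 -1.99]
383 (222, 86, 78, 71) ((612.4121704101562, 111.66598510742188), (52.81499099731445, 60.475704193115234), 0.8743521571159363)
handle top in tool frame: x,y,z pct [[-34.1, -7.9, -32.0], [7.7, 0.0, -30.8], [38.0, 8.2, -27.9]] [ 9.84650622e-03 -3.07248313e+01] [0.00029717 0.16521834]
rot [-0.01  0.   -0.02] shift [-0.33 -0.3  85.  ]
[ 0.058  0.413 -0.19   0.968  0.     3.096]
```

View pics/w3.png

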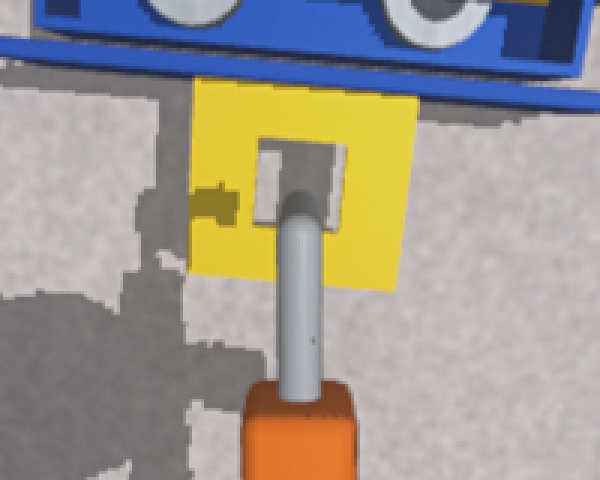

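The shank foot is over the hole at crop pixel (300,200) with the hole's centre at (300,185). Allowing for the ray's slant, it stands centred within about 2 mm. I descend slowly.

```bash
python3 -m inch '[0,0,0,-0.3,-0.3,20,1, 0,0,0,-0.3,-0.3,40,1, 0,0,0,-0.3,-0.3,54,1, 0,0,0,-0.3,-0.3,60,1, 0,0,0,-0.3,-0.3,63,1, 0,0,0,-0.3,-0.3,65,1, 0,0,0,-0.3,-0.3,67,1]'
python3 g.py 550.4 105.5 67 6
```

```text
time_s: 7.7
ee_pos: [0.5507, 0.1057, 0.0853]
tool_rot: [0.999, 0.052, 0.0, -0.0]
contact_force: [0.5, 0.3, -1.1]
grip_width: 0.188
grip_force: 117.4
rot [-0.01 -0.04 -0.  ] shift [-0.36  0.15 18.34]
```

```bash
python3 -m inch '[0,0,0,0,0,2,1, 0,0,0,0,0,5,1, 0,0,0,0,0,9,1, 0,0,0,0,0,13,1, 0,0,0,0,0,17,1, 0,0,0,0,0,18,1, 0,0,0,0,0,18,1]'
python3 g.py 550.4 105.5 67 6; python3 - <<'E'
from h import *
f=[readout.sense()['contact_force'] for _ in range(5)];print(f[0])
p,d=read_camera('scene');cv2.imwrite('pics/s3.png',cv2.resize(p[130:290,200:350],None,fx=4,fy=3.7,interpolation=2)[:,:,::-1])
E
```

```text
time_s: 8.57
ee_pos: [0.5504, 0.1057, 0.0669]
tool_rot: [0.999, 0.052, -0.0, -0.0]
contact_force: [-0.3, 0.6, -1.4]
grip_width: 0.189
grip_force: 117.4
rot [-0.01  0.01 -0.  ] shift [ 0.01  0.19 -0.05]
[-0.34005959  0.55826358 -1.39312492]
```

View pics/s3.png

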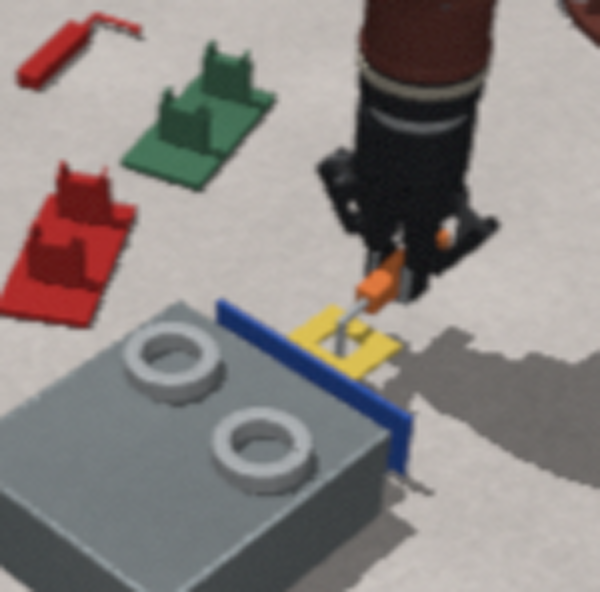

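The hook stands in the hole (crop pixel about (342,345)) with no load. I take up the slack, then draw gently.

```bash
python3 -m inch '[0,0,0,-3,-0.3,0,1, 0,0,0,-6,-0.6,0,1, 0,0,0,-8,-0.8,0,1, 0,0,0,-9,-0.9,0,1, 0,0,0,-10,-1,0,1, 0,0,0,-11,-1.1,0,1, 0,0,0,-12,-1.3,0,1, 0,0,0,-14,-1.5,0,1, 0,0,0,-16,-1.7,0,1, 0,0,0,-19,-2,0,1]'
python3 -m inch '[0,0,0,-3,-0.3,0,1, 0,0,0,-6,-0.6,0,1, 0,0,0,-9,-0.9,0,1, 0,0,0,-12,-1.3,0,1, 0,0,0,-15,-1.6,0,1, 0,0,0,-18,-1.9,0,1, 0,0,0,-21,-2.2,0,1, 0,0,0,-24,-2.5,0,1, 0,0,0,-27,-2.8,0,1, 0,0,0,-30,-3.1,0,1]'
python3 g.py 500 105.5 67 6;python3 - <<'E'
from h import *
s=readout.sense();print(s['contact_force'],s['moment'],s['q'].round(3),s['ee_pos'])
E
```

```text
time_s: 9.88
ee_pos: [0.5313, 0.1056, 0.0671]
tool_rot: [0.999, 0.052, 0.0, -0.0]
contact_force: [4.1, -0.2, -2.8]
grip_width: 0.191
grip_force: 117.3
time_s: 11.12
ee_pos: [0.5009, 0.1056, 0.067]
tool_rot: [0.999, 0.052, -0.0, -0.0]
contact_force: [4.5, -2.1, -3.6]
grip_width: 0.188
grip_force: 117.1
rot [-0.01  0.   -0.  ] shift [-0.94 -0.01  0.02]
[ 4.52288319 -2.14781079 -3.64502489] [-0.37897354 -0.79198876 -0.13444358] [ 0.065  0.423 -0.435  0.713  0.     3.102] [0.50093208 0.10559161 0.06701791]
```

```bash
cat > chk.py <<'E'
import sys
from h import *
s=readout.sense();print('x',s['ee_pos'][0].round(4),'F',s['contact_force'].round(1)); sys.exit(abs(s['contact_force'][0])>8)
E
python3 -m inch '[0,0,0,-2.5,-0.3,0,1, 0,0,0,-5,-0.5,0,1, 0,0,0,-7.5,-0.8,0,1, 0,0,0,-10,-1,0,1]' >/dev/null; python3 chk.py && python3 -m inch '[0,0,0,-1,-0.1,0,1, 0,0,0,-2,-0.2,0,1, 0,0,0,-3,-0.3,0,1]' >/dev/null; python3 chk.py && python3 -m inch '[0,0,0,-1,-0.1,0,1, 0,0,0,-2,-0.2,0,1, 0,0,0,-3,-0.3,0,1]' >/dev/null; python3 chk.py && python3 -m inch '[0,0,0,-1,-0.1,0,1, 0,0,0,-2,-0.2,0,1, 0,0,0,-3,-0.3,0,1]' >/dev/null; python3 chk.py
```

```text
x 0.4909 F [ 3.4 -1.8 -2.8]
x 0.4909 F [ 3.4 -1.8 -2.8]
x 0.4909 F [ 3.4 -1.8 -2.8]
x 0.4909 F [ 3.4 -1.8 -2.8]False
False
False
False
```

```bash
sed -i 's/sys.exit(\(.*\))$/sys.exit(int(\1))/' chk.py
python3 -m inch '[0,0,0,-1,-0.1,0,1, 0,0,0,-2,-0.2,0,1, 0,0,0,-3,-0.3,0,1]' >/dev/null; python3 chk.py && python3 -m inch '[0,0,0,-1,-0.1,0,1, 0,0,0,-2,-0.2,0,1, 0,0,0,-3,-0.3,0,1]' >/dev/null && python3 chk.py && python3 -m inch '[0,0,0,-1,-0.1,0,1, 0,0,0,-2,-0.2,0,1, 0,0,0,-3,-0.3,0,1]' >/dev/null && python3 chk.py && python3 -m inch '[0,0,0,-1,-0.1,0,1, 0,0,0,-2,-0.2,0,1, 0,0,0,-3,-0.3,0,1]' >/dev/null && python3 chk.py  && python3 -m inch '[0,0,0,-1,-0.1,0,1, 0,0,0,-2,-0.2,0,1, 0,0,0,-3,-0.3,0,1]' >/dev/null && python3 chk.py
```

```text
x 0.488 F [ 3.3 -1.1 -3.5]
x 0.485 F [ 3.4 -1.3 -2.6]
x 0.482 F [ 2.3 -2.9 -1.9]
x 0.4789 F [ 3.6 -1.5 -2.8]
x 0.4759 F [ 3.4 -1.9 -3. ]
```

```bash

python3 -m inch '[0,0,0,-1,-0.1,0,1, 0,0,0,-2,-0.2,0,1, 0,0,0,-3,-0.3,0,1]' >/dev/null; python3 chk.py && python3 -m inch '[0,0,0,-1,-0.1,0,1, 0,0,0,-2,-0.2,0,1, 0,0,0,-3,-0.3,0,1]' >/dev/null && python3 chk.py && python3 -m inch '[0,0,0,-1,-0.1,0,1, 0,0,0,-2,-0.2,0,1, 0,0,0,-3,-0.3,0,1]' >/dev/null && python3 chk.py && python3 -m inch '[0,0,0,-1,-0.1,0,1, 0,0,0,-2,-0.2,0,1, 0,0,0,-3,-0.3,0,1]' >/dev/null && python3 chk.py  && python3 -m inch '[0,0,0,-1,-0.1,0,1, 0,0,0,-2,-0.2,0,1, 0,0,0,-3,-0.3,0,1]' >/dev/null && python3 chk.py
```

```text
x 0.4729 F [ 3.3 -1.1 -1.6]
x 0.4699 F [ 3.3 -1.5 -3.2]
x 0.4675 F [ 6.3 -1.9 -4.8]
x 0.4663 F [12.2 -2.3 -7.1]
```

```bash

python3 -m inch '[0,0,0,0,0,0,1, 0,0,0,0,0,0,1]' ; python3 chk.py;  python3 g.py 465 105.5 67 6
```

```text
time_s: 15.25
ee_pos: [0.4665, 0.1055, 0.0676]
tool_rot: [0.999, 0.052, 0.002, -0.0]
contact_force: [11.2, -2.6, -6.5]
grip_width: 0.197
grip_force: 117.2
x 0.4665 F [11.2 -2.6 -6.5]
rot [ 0.01 -0.26 -0.01] shift [-1.46 -0.19  0.58]
```

```bash

python3 -m inch '[0,0,0,-0.8,-0.1,0,1, 0,0,0,-1.5,-0.2,0,1, 0,0,0,-1.5,-0.2,0,1, 0,0,0,-1.5,-0.2,0,1]' | grep force;  python3 -m inch '[0,0,0,0,0,0,1, 0,0,0,0,0,0,1, 0,0,0,0,0,0,1, 0,0,0,0,0,0,1]';python3 chk.py
```

```text
contact_force: [13.2, -1.3, -8.0]
grip_force: 117.2
time_s: 16.25
ee_pos: [0.4659, 0.1055, 0.0678]
tool_rot: [0.999, 0.052, 0.003, -0.0]
contact_force: [12.5, -1.3, -8.3]
grip_width: 0.187
grip_force: 117.2
x 0.4659 F [12.5 -1.3 -8.3]
```

```bash

python3 -m inch '[0,0,0,-0.5,-0.05,0,1, 0,0,0,-1,-0.1,0,1, 0,0,0,-1,-0.1,0,1]' | grep force;  python3 -m inch '[0,0,0,0,0,0,1, 0,0,0,0,0,0,1, 0,0,0,0,0,0,1, 0,0,0,0,0,0,1]'|grep force;python3 -m inch '[0,0,0,0,0,0,1, 0,0,0,0,0,0,1, 0,0,0,0,0,0,1, 0,0,0,0,0,0,1]';python3 chk.py; python3 - <<'E'
from h import *
s=readout.sense();p,d=read_camera('wrist');X=cloud(cam('wrist',s),d);Y=(X-s['ee_pos'])@R.from_quat(s['tool_rot']).as_matrix()*1000
m=hsv(p,(6,150,60),(20,255,255))>0
t=m&(abs(Y[...,2]+30)<8); print('handle',np.percentile(Y[t],[2,50,98],axis=0).round(1).tolist(),np.polyfit(Y[t][:,0],Y[t][:,2],1),np.polyfit(Y[t][:,0],Y[t][:,1],1))
E
```

```text
contact_force: [15.1, -1.4, -9.1]
grip_force: 117.2
contact_force: [15.8, -1.5, -10.0]
grip_force: 117.2
time_s: 17.62
ee_pos: [0.4655, 0.1055, 0.0679]
tool_rot: [0.999, 0.052, 0.004, -0.0]
contact_force: [15.3, -2.2, -9.1]
grip_width: 0.188
grip_force: 117.2
x 0.4655 F [15.3 -2.2 -9.1]
handle [[-34.1, -7.9, -32.0], [7.9, 0.0, -30.8], [38.3, 8.3, -26.8]] [ 1.52796595e-02 -3.06854512e+01] [0.00072346 0.13323293]
```

Held over 15 N for more than a second, with the tray standing still. Now I ease off.

```bash

python3 -m inch '[0,0,0,1,0.1,0,1, 0,0,0,2,0.2,0,1, 0,0,0,3,0.3,0,1, 0,0,0,4,0.4,0,1, 0,0,0,5,0.5,0,1, 0,0,0,6,0.6,0,1, 0,0,0,7,0.7,0,1, 0,0,0,7,0.7,0,1]';  python3 g.py 478.5 105.5 67 6
```

```text
time_s: 18.68
ee_pos: [0.4682, 0.1056, 0.067]
tool_rot: [0.999, 0.052, -0.0, -0.0]
contact_force: [2.5, -0.5, -1.6]
grip_width: 0.188
grip_force: 117.8
rot [-0.02  0.03  0.  ] shift [10.24  1.15 -0.05]
```

```bash

python3 -m inch '[0,0,0,1,0.1,0,1, 0,0,0,2,0.2,0,1, 0,0,0,4,0.4,0,1, 0,0,0,6,0.6,0,1, 0,0,0,8,0.8,0,1, 0,0,0,10,1.1,0,1, 0,0,0,10.7,1.1,0,1, 0,0,0,10.7,1.1,0,1]'; python3 m.py
```

```text
time_s: 19.68
ee_pos: [0.4792, 0.1055, 0.067]
tool_rot: [0.999, 0.052, -0.0, -0.0]
contact_force: [0.2, 0.4, -1.7]
grip_width: 0.185
grip_force: 118.1
[0.47923096 0.10552163 0.06700227] [[0.9945, 0.1045, -0.0001], [0.1045, -0.9945, 0.0002], [-0.0001, -0.0002, -1.0]] [ 0.2   0.36 -1.72]
615 (205, 78, 121, 110) ((540.2623291015625, 110.29769897460938), (53.82453155517578, 60.78972625732422), 0.9404513835906982)
handle top in tool frame: x,y,z pct [[-34.4, -7.9, -32.0], [7.6, 0.0, -30.8], [38.1, 8.3, -28.2]] [ 9.35748941e-03 -3.07426769e+01] [1.06970551e-04 1.52271698e-01]
```

Free, and centred in the hole. Lift straight out.

```bash

python3 -m inch '[0,0,0,-0.5,0,-2,1, 0,0,0,-0.5,0,-6,1, 0,0,0,-0.5,0,-10,1, 0,0,0,-0.5,0,-15,1, 0,0,0,-0.5,0,-20,1, 0,0,0,-0.5,0,-25,1, 0,0,0,-0.5,0,-35,1, 0,0,0,-0.5,0,-55,1, 0,0,0,-0.5,0,-75,1, 0,0,0,-0.5,0,-86,1]'; python3 g.py 453.1 -174.2 153 18; python3 - <<'E'
from h import *
C=cam('top');p,d=read_camera('top');m=hsv(p,(24,150,120),(34,255,255));m[:,:150]=0;m[260:]=0
print('tab',rect(C,m,.062)[0]); m=hsv(p,(55,90,40),(90,255,255));m[:,:150]=0;m[260:]=0;m[:,340:]=0;print('green',rect(C,m,.01)[0])
E
```

```text
time_s: 20.98
ee_pos: [0.4792, 0.1055, 0.1544]
tool_rot: [0.999, 0.052, 0.001, -0.0]
contact_force: [-0.2, -0.0, -1.2]
grip_width: 0.187
grip_force: 118.1
rot [ -0.    -0.08 -12.  ] shift [-55.21 275.45   1.22]
tab ((555.5122680664062, 82.51004791259766), (3.0460760593414307, 12.237210273742676), 89.41551971435547)
green ((447.6718444824219, -174.35450744628906), (67.74835968017578, 61.37049102783203), 19.84105110168457)
```

```bash

python3 -m inch '[0,0,-1,-5,25,0,1, 0,0,-3,-13,65,0,1, 0,0,-5,-22,110,0,1, 0,0,-7,-31,155,0,1, 0,0,-9,-40,200,0,1, 0,0,-11,-48,240,0,1, 0,0,-12,-53,265,0,1, 0,0,-12,-55.5,275.5,1,1, 0,0,-12,-55.5,275.5,1,1, 0,0,-12,-55.5,275.5,1,1]'; python3 g.py 452.4 -174.2 43 18;  python3 - <<'E'
from h import *
s=readout.sense();C=cam('wrist',s);p,d=read_camera('wrist');X=cloud(C,d);cv2.imwrite('pics/w5.png',p[:,:,::-1])
m=hsv(p,(55,90,30),(90,255,255))>0
print('plate',cv2.minAreaRect((X[m&(abs(X[...,2]-.01)<.004)][:,:2]*1000).astype(np.float32)))
m=hsv(p,(6,150,60),(20,255,255))>0;Y=(X-s['ee_pos'])@R.from_quat(s['tool_rot']).as_matrix()*1000
t=m&(abs(Y[...,2]+30)<5);print('handle',np.percentile(Y[t],[2,98],axis=0).round(1).tolist())
E
```

```text
time_s: 22.28
ee_pos: [0.4522, -0.1733, 0.1518]
tool_rot: [0.988, 0.157, -0.0, -0.0]
contact_force: [0.5, -0.1, -1.7]
grip_width: 0.188
grip_force: 118.2
rot [-0.05  0.01  0.03] shift [-8.0000e-02  1.0200e+00  1.0878e+02]
plate ((456.5226745605469, -172.1370391845703), (136.09237670898438, 68.00343322753906), 17.882211685180664)
handle [[-34.3, -8.0, -32.1], [38.0, 8.3, -27.9]]
```

View pics/w5.png

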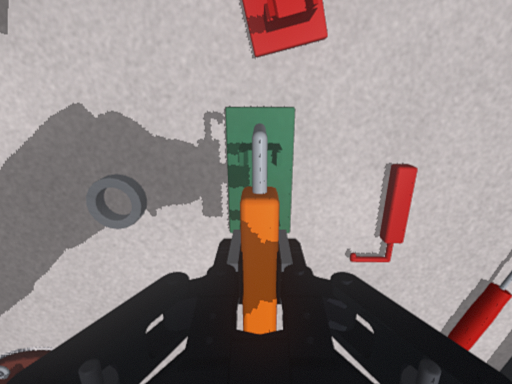

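The hook hangs straight over the green cradle (shank at (259,160), posts at (258,150)). I lower it to the recorded pose, slowly at the end.

```bash

python3 -m inch '[0,0,0,0,1,20,1, 0,0,0,0,1,50,1, 0,0,0,0,1,75,1, 0,0,0,0,1,90,1, 0,0,0,0,1,96,1, 0,0,0,0,1,101,1, 0,0,0,0,1,105,1, 0,0,0,0,1,107.5,1, 0,0,0,0,1,108.5,1, 0,0,0,0,1,108.5,1]'; python3 g.py 452.4 -174.2 42.8 18
```

```text
time_s: 23.58
ee_pos: [0.4526, -0.1753, 0.0435]
tool_rot: [0.988, 0.156, 0.0, -0.0]
contact_force: [-0.2, 0.4, -1.8]
grip_width: 0.19
grip_force: 118.2
rot [-0.01 -0.01 -0.01] shift [ 0.11 -1.13  0.74]
```

```bash

python3 -m inch '[0,0,0,0,-0.6,0.7,1, 0,0,0,0,-0.6,0.7,1, 0,0,0,0,-0.6,0.7,0.6, 0,0,0,0,-0.6,0.7,0.3, 0,0,0,0,-0.6,0.7,0, 0,0,0,0,-0.6,0.7,0, 0,0,0,0,-0.6,0.7,0]' 20
python3 -m inch '[0,0,0,0,0,-10,0, 0,0,0,0,0,-40,0, 0,0,0,0,0,-90,0, 0,0,0,0,0,-140,0, 0,0,0,0,0,-180,0, 0,0,0,0,0,-188,0, 0,0,0,0,0,-188,0, 0,0,0,0,0,-188,0]' 20
python3 - <<'E'
from h import *
s=readout.sense();C=cam('wrist',s);p,d=read_camera('wrist');X=cloud(C,d);cv2.imwrite('pics/w6.png',p[:,:,::-1])
m=hsv(p,(6,150,60),(20,255,255));print(rect(C,m,.072)[0],np.median(X[m>0][:,2]),np.percentile(X[m>0][:,2],[5,95]))
E
```

```text
time_s: 24.45
ee_pos: [0.4524, -0.1747, 0.0427]
tool_rot: [0.988, 0.156, -0.0, -0.0]
contact_force: [-0.1, -0.2, 0.0]
grip_width: 1.003
grip_force: 0.0
time_s: 25.45
ee_pos: [0.4518, -0.1744, 0.2297]
tool_rot: [0.988, 0.156, -0.001, -0.001]
contact_force: [0.3, -1.1, -0.6]
grip_width: 1.002
grip_force: 0.0
((448.02508544921875, -176.84085083007812), (89.88864135742188, 16.876768112182617), 17.535551071166992) 0.0739434175177571 [0.07224321 0.07520726]
```

View pics/w6.png

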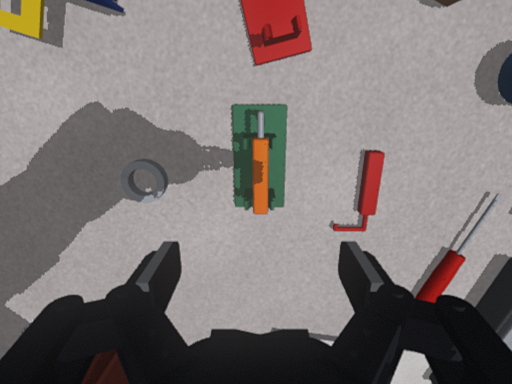

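The hook is back in the green cradle, at (261,175) in the picture, within 2 mm and level. One check of the tray, then I hand in.

```bash
python3 - <<'E'
from h import *
from workcell import workorder
s=readout.sense();p,d=read_camera('wrist');C=cam('wrist',s);X=cloud(C,d)
m=hsv(p,(22,130,60),(36,255,255))>0;print('tab x range',np.percentile(X[m][:,0],[1,99]),'expect .514 min')
m=X[m][:,0].min()
if m<.525: print(workorder.finish_job())
E
```

```text
tab x range [0.51476932 0.54790262] expect .514 min
the job is handed in; nothing more can be done
None
```

The job is handed in but its result was not reported: I drew the tray out to its stop, held about 15 N there for over a second, unhooked without moving the tray, and returned the hook level to its cradle within about 2 mm.

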